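# Hang the centrifuge key on its peg

## Robot

A 6-joint arm with a two-finger parallel gripper is mounted at the origin on the work surface. World frame = base frame: x ahead of the robot, y to its left, z up, the work surface at z = 0. Lengths are in m, angles in rad, forces in N, time in s.
With the tool pointing down it reaches from about 0.325 to 0.875 m from the base axis. Payload 4.4 kg.
Tool frame: the origin (TCP) lies at the centre of the arm's flange, where the gripper is bolted on; the fingertips stand 173 mm ahead of it and the grasp point (between the pads) lies 155 mm ahead of it; z points along the fingers, y is the line along which they close (so a half turn about z gives the same grasp; the last joint's range is limited). The gripper opens to 85 mm and grips with 20 to 120 N. Pads are 22 mm wide; open, the fingers measure 114 mm over their backs; the gripper's body (76 mm by 85 mm) begins 54 mm behind the grasp point. The pads swing forward as they close: fully open they stand 13 mm farther back than shut.
Start: joints at [1.194, 0.207, 1.542, -0, 1.393, -0.15], TCP at [0.129, 0.56, 0.405] pointing down, gripper open.
Joint ranges: [-2.73, 2.73], [-0.86, 2.22], [0.23, 2.46], [-1.11, 4.25], [0.08, 2.63], [-2.82, 2.82]. Speed limits (rad/s): [2.79, 2.79, 3.14, 3.14, 3.14, 3.14].

## Interface

Orientations are given as a unit quaternion [w, x, y, z].
In Python, from rig import robot gives the robot as it stands. The module is installed in compiled form; this text tells all that it offers. Calls block until the motion is done:
- robot.move_to(position, orientation): joint-space move of the TCP to a pose.
- robot.move_linear(position, velocity=0.15, ori=None): straight line of the TCP; ori=None keeps the orientation; velocity is the mean speed in m/s.
- robot.move_j(angles): joint-space move.
- robot.release() and robot.grab(): open the fingers fully, or close them until they stop; the grip force is fixed at half the most.
- robot.hold(seconds).
- robot.inverse_kinematics(position, orientation): joint angles nearest the present ones, or None.
- robot.sense(): the state.
- robot.read_camera(name): name is "scene" or "top" or "wrist"; returns a dict with "color" (420x560x3 uint8, red, green, blue), "vertical_fov" (degrees; the focal length in pixels is half the picture's height over the tangent of half this angle, whatever the lens; pixels are square), "cx", "cy" (the principal point, pixels), "origin" and "orientation" of the camera in the world; the wrist camera has in their place "tool_from_camera" (4x4, takes a point from camera to tool coordinates, whose origin is the TCP and whose axes are the flange's). Camera axes: x right, y down, z forward; pixel columns grow to the right and rows downward; lengths in m; the calibration is good to about 2 mm. A picture is of the moment at which its call begins: read the wrist's pose just before it. There is no depth.
A pose or a line that the arm cannot do raises robot.PlanningError and nothing moves.
- robot.close_job(): hands the job in; it is judged then, once.
The state is a dict: "t": time; "joint_pos": joint angles; "qd": joint speeds; "joint_efforts": joint torques, N m; "tcp_pos": TCP position; "orientation": TCP orientation; "ft_force": force on the tool from outside, world axes, zero at the start; "ft_torque": the same for the moment, N m; "grip_width": finger opening in m; "grip_force": force on a finger pad.
Only numpy, scipy, OpenCV 4.12 (cv2) and the standard library are available. Lean on these libraries where they do the work, as an engineer would, in place of code of your own. Each camera call takes 0.05 s, during which the arm holds its last target. There are 200 camera calls.

## Task

Hang the loose centrifuge key by its round eye on the empty peg of the tool stand, and push it fully home, so that the eye sits down against the collar at the foot of the peg; then let go of it. Leave the bottle and the jar where they stand. The stand's head has been clamped at some unknown height, so feel or look for it first.

Things in the scene. Friction and masses are not known exactly. Their poses are not given: they have to be found in the camera images.
- stand: Tool stand with the empty peg, fixed. Origin: on the bench on the post's axis, under the middle of its 120 x 100 x 12 mm foot; z up; the peg points to -x. A grey head is clamped on the post at a height H (head's centre above the bench) that is NOT reported: 150 to 190 mm. The head's flat level top is 12 mm above H, free to touch from above at x = +10 to +50, y = -17 to +17 mm; it holds 80 N.
- stand_low (a point): Point on the post's axis 150 mm above the bench: lowest place of the head's centre (real centre: 0 to 40 mm higher). Axes as the stand's. From the head's centre the peg's axis rises 50 deg above level towards -x, along u = (-0.643, 0, 0.766): a thick collar, 22 mm diameter, up to 35 mm along u, then the bare peg, 12 mm diameter, tip at 85 mm, the last 4 mm chamfered to 6 mm.
- other_stand: The neighbouring stand, about 0.3 m to one side, fixed; same shape, but its peg already carries a shorter key (about 105 mm). Origin on the bench under its post; its peg points to -x. Not to be used.
- key_grip (a point): Middle of the handle, half-way up, of the loose flat steel key lying on the bench: 12 mm thick, 174 mm long, 126 to 252 g, centre of mass within 10 mm of here. x runs along the handle towards the eye, z up as it lies. Handle 22 mm wide, clear from x = -48 to +48 mm; open jaw at the -x end, 44 mm wide, to x = -84 mm.
- key_eye (a point): Centre of the key's round eye, half-way up, 70 mm along x from key_grip: ring 40 mm outside, hole 16 mm, 12 mm thick, hole axis z. Fully home, it lies about 41 mm along u from the head's centre. Let go part-way, the eye tips and jams on the peg under the key's weight; a push of about 5 to 15 N down the peg on the ring, both sides of the peg at once, moves it on.
- bottle_mid (a point): White plastic bottle, 60 mm in diameter, 160 mm tall, standing behind the stands; point at half height.
- jar_mid (a point): Small amber glass jar, 52 mm in diameter, 60 mm tall, standing between the two stands; point at half height.
Things that resemble listed ones, but are neither listed nor needed, are in the scene too. What is shaped like the part that bears key_grip but blue or yellow is not meant. What is shaped like the stand but green is not meant.

How it is judged:
At the end, for the whole second after the job is handed in: The key hangs at rest by its eye on the empty peg, borne by the stand: the eye is pushed home to within about 7 mm of the collar, within 6 mm of the peg sideways, with the handle hanging down from the eye (x of key_eye in the frame of stand between -0.0315 and -0.018 m and y of key_eye in the frame of stand between -0.006 and 0.006 m and height (world z) of key_eye between 0.172 and 0.232 m and angle between key_eye's own x axis and vertical below 1.1 rad and contact force between key and stand above 0.5 N and linear speed of key below 0.02 m/s); the robot touches nothing.
It fails at once if the bottle or the jar is moved by more than 30 mm (distance of any of bottle_mid, jar_mid from where it was at the start of the episode above 0.03 m).
It also fails if it takes over 64 s, if anything falls off the work surface, if the arm or the gripper's body presses on something with over 40 N, if the wrist force passes 120 N, or if a joint passes its speed limit or range.

## Working session

There is one attempt and no reset: what is moved stays moved. The work goes in short steps, each a Python script; the robot and the scene stay as the last script left them, time stands still between calls to the robot, and variables do not carry over. Pictures are saved under pics/ and viewed, at most 10 in all, crops included, and the job is handed in when it is done.

```bash
mkdir -p pics
cat > h.py <<'E'
import numpy as np, cv2
from scipy.spatial.transform import Rotation as R
from rig import robot
def rot(q): return R.from_quat([q[1],q[2],q[3],q[0]])
def quat(M):
    q=R.from_matrix(M).as_quat(); return [q[3],q[0],q[1],q[2]]
def cam(name):
    s=robot.sense(); c=robot.read_camera(name)
    f=c["color"].shape[0]/2/np.tan(np.radians(c["vertical_fov"])/2)
    T=np.eye(4)
    if name=="wrist":
        T[:3,:3]=rot(s["orientation"]).as_matrix(); T[:3,3]=s["tcp_pos"]; T=T@np.array(c["tool_from_camera"])
    else:
        T[:3,:3]=rot(c["orientation"]).as_matrix(); T[:3,3]=c["origin"]
    return c["color"],dict(f=f,cx=c["cx"],cy=c["cy"],T=T)
def onz(k,px,z):
    d=k["T"][:3,:3]@np.array([(px[0]-k["cx"])/k["f"],(px[1]-k["cy"])/k["f"],1]); o=k["T"][:3,3]
    return o+d*(z-o[2])/d[2]
def proj(k,p):
    q=np.linalg.inv(k["T"])@np.append(p,1); return [k["cx"]+k["f"]*q[0]/q[2],k["cy"]+k["f"]*q[1]/q[2]]
def save(img,n,s=1):
    cv2.imwrite(n,cv2.resize(img[...,::-1],None,fx=s,fy=s,interpolation=cv2.INTER_CUBIC))
E
python3 - <<'E'
from h import *
import pickle
out=[]
for n in("scene","top"):
    i,k=cam(n); save(i,f"pics/{n}.png",1.4); out.append((i,k)); print(n,k)
pickle.dump(out,open("a.pkl","wb"))
E
```

```text
scene {'f': np.float64(437.1388734938756), 'cx': 285.57658888606994, 'cy': 206.5298777504258, 'T': array([[ 6.39525177e-01,  5.66839414e-01, -5.19327091e-01,
         1.03258700e+00],
       [ 7.68769714e-01, -4.72264820e-01,  4.31229714e-01,
        -5.10550538e-01],
       [-8.21916868e-04, -6.75025198e-01, -7.37794217e-01,
         7.82481065e-01],
       [ 0.00000000e+00,  0.00000000e+00,  0.00000000e+00,
         1.00000000e+00]])}
top {'f': np.float64(403.56887454737733), 'cx': 285.57372841510335, 'cy': 202.68334653035652, 'T': array([[ 0.02135144, -0.98552542,  0.16817778,  0.39879255],
       [-0.99973119, -0.02256681, -0.00531857, -0.09698606],
       [ 0.00903682, -0.16801901, -0.98574233,  0.9552241 ],
       [ 0.        ,  0.        ,  0.        ,  1.        ]])}
```

View pics/scene.png

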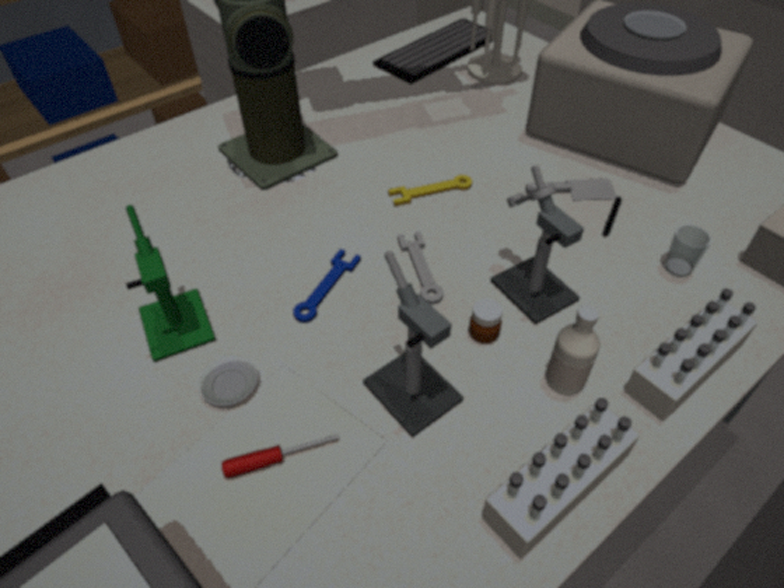

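View pics/top.png

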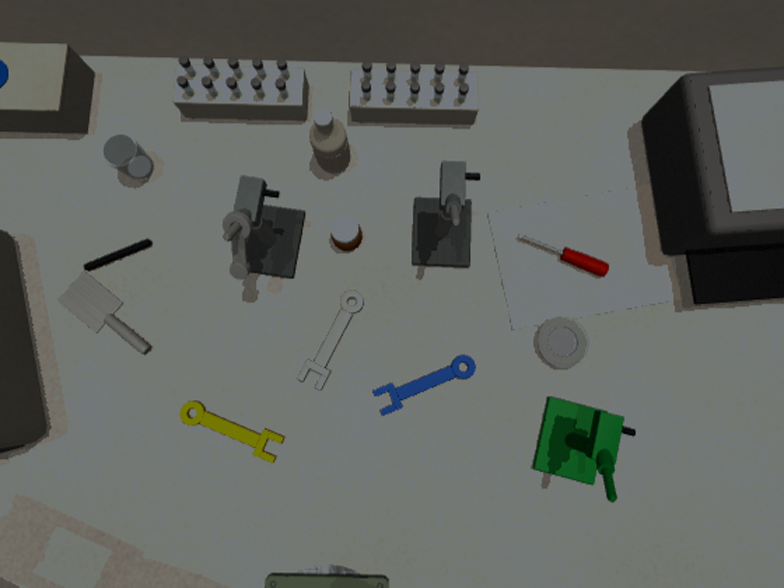

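Candidates for the key (top picture, 1.4x): steel one with eye at (352,301) and jaw at (313,378); blue, eye at (462,367); yellow, eye at (192,412); the short key on the other peg at (237,228). The steel one lying loose is right. For the stand: grey at (441,232) has an empty peg; grey at (270,240) carries a key; green at (580,440) is not meant. I take the grey one at (441,232). Next come a close crop and the measurements.

Run:
```python
from h import *
import pickle
(si,sk),(ti,tk)=pickle.load(open("a.pkl","rb"))
a=ti[110:290,205:350]; b=si[170:315,235:345]
a=cv2.resize(a,None,fx=3.2,fy=3.2,interpolation=2); b=cv2.resize(b,None,fx=3,fy=3,interpolation=2)
c=np.zeros((580,800,3),np.uint8); c[:a.shape[0],:a.shape[1]]=a[:580]; c[:b.shape[0],466:466+b.shape[1]]=b
c=cv2.convertScaleAbs(c,alpha=1.6); save(c,"pics/crop.png")
for n,p,z in [("eye",(352,301),.006),("jaw",(313,375),.006),("f1",(415,198),.012),("f2",(470,198),.012),("f3",(471,265),.012),("f4",(412,265),.012),("bottle",(331,160),0.01),("jar",(346,245),0.0)]:
    print(n,onz(tk,np.array(p)/1.4,z).round(4))
```

```text
eye [ 0.5293 -0.0218  0.006 ]
jaw [0.4042 0.0384 0.006 ]
f1 [ 0.7116 -0.1253  0.012 ]
f2 [ 0.7139 -0.221   0.012 ]
f3 [ 0.5949 -0.2228  0.012 ]
f4 [ 0.5926 -0.1222  0.012 ]
bottle [0.7783 0.0238 0.01  ]
jar [ 0.6278 -0.0074  0.    ]
```

View pics/crop.png

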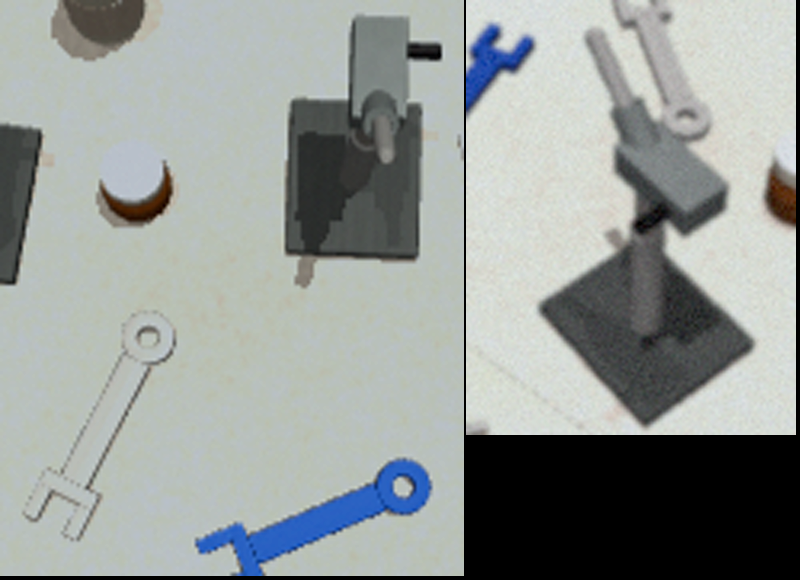

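```bash
cat >> h.py <<'E'
def tooldown(yaw,s=1):
    # tool x along yaw dir * s
    x=np.array([np.cos(yaw),np.sin(yaw),0])*s; z=np.array([0,0,-1.]); return np.column_stack([x,np.cross(z,x),z])
def tri(k1,p1,k2,p2):
    A=[];b=[]
    for k,p in((k1,p1),(k2,p2)):
        d=k["T"][:3,:3]@np.array([(p[0]-k["cx"])/k["f"],(p[1]-k["cy"])/k["f"],1]); d/=np.linalg.norm(d)
        P=np.eye(3)-np.outer(d,d); A.append(P); b.append(P@k["T"][:3,3])
    A=np.vstack(A); b=np.hstack(b); x,r,*_=np.linalg.lstsq(A,b,rcond=None); return x,r
E
python3 - <<'E'
from h import *
import pickle
(si,sk),(ti,tk)=pickle.load(open("a.pkl","rb"))
print(tri(tk,(205+388/3.2,110+157/3.2),sk,(235+130/3,170+33/3)))
s=robot.sense(); print(s["t"],s["ft_force"],rot(s["orientation"]).as_matrix().round(3))
for nm,p,M in [("touch",(.683,-.173,.40),tooldown(0)),("touch-",(.683,-.173,.40),tooldown(0,-1)),("key",(.466,.009,.30),tooldown(-.45)),("key-",(.466,.009,.30),tooldown(-.45,-1))]:
    print(nm,robot.inverse_kinematics(list(p),quat(M)))
u=np.array([-.643,0,.766]);v=np.array([.766,0,.643])
for sg in(1,-1):
    M=np.column_stack([sg*v,np.cross(-u,sg*v),-u])
    for b in(0,.07): print(sg,b,robot.inverse_kinematics(list(np.array([.627,-.173,.201])-.07*v+(.168+b)*u),quat(M)), robot.inverse_kinematics(list(np.array([.627,-.173,.201])+(.168+b)*u),quat(M)))
E
```

```text
(array([ 0.60190706, -0.17136768,  0.24928424]), array([5.13423283e-06]))
0.1 [-0.30549099 -0.1730563   0.31213638] [[-0.974  0.225 -0.001]
 [ 0.225  0.974 -0.002]
 [ 0.    -0.002 -1.   ]]
touch [-3.70728278e-01  4.83243911e-01  1.18651164e+00 -4.44089210e-16
  1.47183711e+00  1.20006805e+00]
touch- [-3.70728278e-01  4.83243911e-01  1.18651164e+00 -4.44089210e-16
  1.47183711e+00 -1.94152461e+00]
key [-1.66704028e-01  9.38862965e-02  1.90520895e+00 -4.44089210e-16
  1.14249740e+00  1.85409230e+00]
key- [-1.66704028e-01  9.38862965e-02  1.90520895e+00 -4.44089210e-16
  1.14249740e+00 -1.28750035e+00]
1 0 [-0.64448409  0.06023753  2.06486531  0.79264474  0.57322759  0.34259985] [-0.57279827  0.08858289  1.91996028  0.64345131  0.61971989  0.56391102]
1 0.07 [-0.71874495 -0.1295581   2.11254769  0.69482221  0.72242002  0.42164327] [-0.63187074 -0.07801831  1.96276818  0.58910763  0.75251392  0.60596737]
-1 0 [-0.64448409  0.06023753  2.06486531  0.79264474  0.57322759 -2.7989928 ] [-0.57279827  0.08858289  1.91996028  0.64345131  0.61971989 -2.57768163]
-1 0.07 [-0.71874495 -0.1295581   2.11254769  0.69482221  0.72242002 -2.71994938] [-0.63187074 -0.07801831  1.96276818  0.58910763  0.75251392 -2.53562529]
```

Run:
```python
from h import *
import pickle
q=quat(tooldown(0))
robot.move_to([.62,-.173,.52],q)
i,k=cam("wrist"); save(i,"pics/w1.png",1.4); pickle.dump((i,k),open("w1.pkl","wb"))
robot.grab()
robot.move_to([.687,-.173,.392],q)
f0=np.array(robot.sense()["ft_force"]); z=.392
while z>.335:
    z-=.0015; robot.move_linear([.687,-.173,z],velocity=.03)
    s=robot.sense(); f=np.array(s["ft_force"])-f0
    if f[2]>3: break
print(s["t"],s["tcp_pos"],f,s["grip_width"])
robot.move_linear([.687,-.173,.42],velocity=.3)
robot.release(); print(robot.sense()["t"])
```

```text
8.1667 [ 0.68707524 -0.17298859  0.37292462] [-2.74384918 -0.04696479  7.01549104] -0.0002650626212091769
9.2667
```

View pics/w1.png

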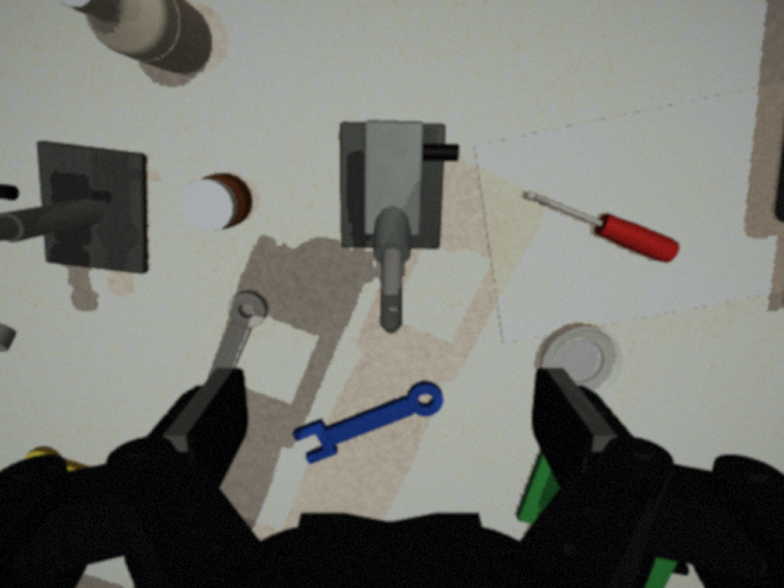

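The wrist picture shows the stand's foot, its corners at (341,123), (445,125), (440,248) and (341,247), and the peg tip near (391,327). The eye of the steel key is at (249,308).

Run:
```python
from h import *
import pickle
i,k=pickle.load(open("w1.pkl","rb"))
for n,p,z in [("f1",(341,123),.012),("f2",(445,125),.012),("f3",(440,248),.012),("f4",(341,247),.012),("h1",(365,121),.2),("h2",(422,121),.2),("tipbot",(391,331),.253),("tip",(391,326),.253),("peg base ctr",(391,245),.188+.766*.035),("eye",(249,308),.006)]:
    print(n,onz(k,np.array(p)/1.4,z).round(4))
q=quat(tooldown(-.45))
robot.move_to([.40,.03,.36],q)
i,k=cam("wrist"); save(i,"pics/w2.png",1.4); pickle.dump((i,k),open("w2.pkl","wb"))
print(robot.sense()["t"])
```

```text
f1 [ 0.7129 -0.1268  0.012 ]
f2 [ 0.7114 -0.224   0.012 ]
f3 [ 0.5944 -0.2231  0.012 ]
f4 [ 0.5951 -0.1238  0.012 ]
h1 [ 0.7056 -0.1582  0.2   ]
h2 [ 0.7057 -0.1905  0.2   ]
tipbot [ 0.5993 -0.1731  0.253 ]
tip [ 0.602  -0.1731  0.253 ]
peg base ctr [ 0.6373 -0.1731  0.2148]
eye [ 0.5284 -0.0246  0.006 ]
10.6583
```

View pics/w2.png

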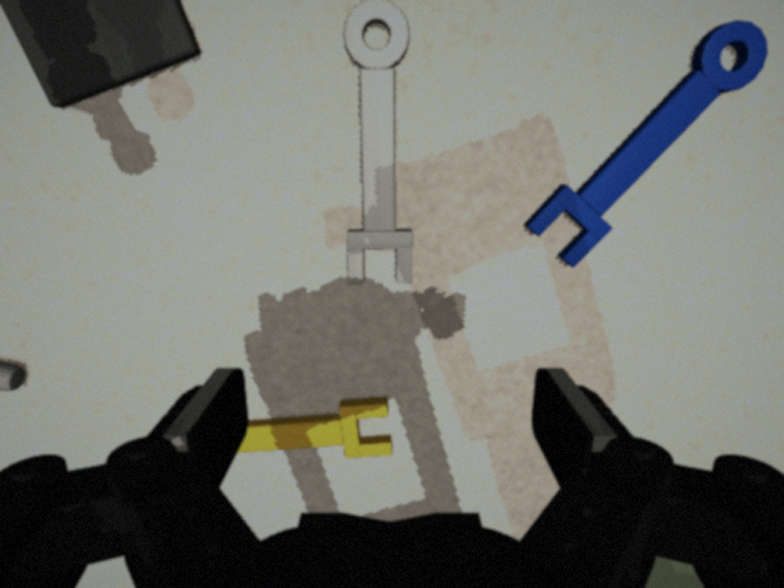

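Eye at (376,34) and jaw end at (380,282); the steel key is clear of the blue one. Measure it and grasp.

Run:
```python
from h import *
import pickle
i,k=pickle.load(open("w2.pkl","rb"))
e=onz(k,np.array((376,34))/1.4,.010); j=onz(k,np.array((379.5,282))/1.4,.012)
d=e-j; print(e,j,np.linalg.norm(d[:2]),"exp .154"); yaw=np.arctan2(d[1],d[0])
dx=np.array([np.cos(yaw),np.sin(yaw)]); g=e[:2]-.07*dx; print(yaw,g)
q=quat(tooldown(yaw))
robot.move_to([*g,.24],q)
robot.move_linear([*g,.1745],velocity=.12)
s=robot.sense(); print(s["tcp_pos"],s["ft_force"])
robot.grab(); s=robot.sense(); print(s["grip_width"],s["grip_force"],s["ft_force"])
robot.move_linear([*g,.33],velocity=.2)
s=robot.sense(); print(s["t"],s["grip_width"],s["grip_force"],s["ft_force"])
pickle.dump((e,yaw,g),open("key.pkl","wb"))
i,k=cam("wrist"); save(i,"pics/w3.png",1.4); pickle.dump((i,k),open("w3.pkl","wb"))
```

```text
[ 0.52819155 -0.02277204  0.01      ] [0.38941355 0.04269018 0.012     ] 0.15344261560201133 exp .154
-0.44075612539562287 [0.4648815 0.0070916]
[0.46549531 0.00710669 0.17563816] [ 0.06668104 -0.70110704  0.8689824 ]
0.02048928843791678 60.58147072792053 [-1.19972395 -0.80008285  5.39216431]
13.4917 0.020502594855021906 59.77139353752136 [ 0.38256978  0.01106657 -2.31239624]
```

View pics/w3.png

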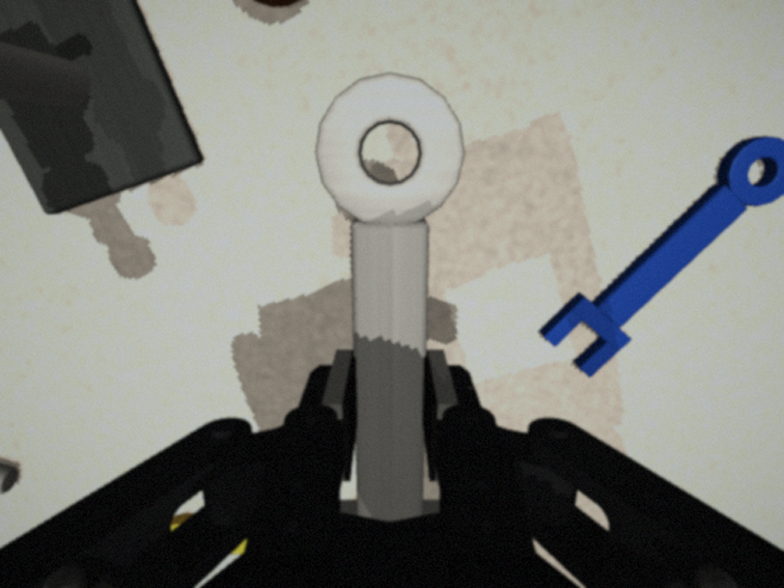

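The key is held; the eye's hole is centred at (390,152). Compute the eye in tool coordinates and move to 15 mm before the peg tip.

```bash
cat >> h.py <<'E'
S=np.array([.6545,-.1735,.188]); u=np.array([-.6428,0,.766]); v=np.array([.766,0,.6428])
M=np.column_stack([v,np.cross(-u,v),-u])
E
python3 - <<'E'
from h import *
import pickle
i,k=pickle.load(open("w3.pkl","rb")); T=np.array(robot.read_camera("wrist")["tool_from_camera"])
print(k["f"],"depth from ring",k["f"]*.04/(148/1.4))
def tz(px,z):
    d=T[:3,:3]@np.array([(px[0]-k["cx"])/k["f"],(px[1]-k["cy"])/k["f"],1]); o=T[:3,3]; return o+d*(z-o[2])/d[2]
print(T.round(3))
top=.1696-.006
eo=tz(np.array((390,150))/1.4,top); l=tz(np.array((316,150))/1.4,top); r=tz(np.array((464,150))/1.4,top)
tp=tz(np.array((390,73))/1.4,top); print(eo,np.linalg.norm(l-r),tp)
et=np.array([eo[0],eo[1],.1696]); print("eye in tool",et); pickle.dump(et,open("et.pkl","wb"))
p=S+.100*u-M@et; pre=S+.16*u-M@et
for x in(p,pre,S+.041*u-M@et): print(x,robot.inverse_kinematics(list(x),quat(M)))
robot.move_to(list(pre),quat(M)); robot.move_linear(list(p),velocity=.15)
s=robot.sense(); print(s["t"],np.array(s["tcp_pos"])-p,s["ft_force"])
i,k=cam("wrist"); a=i; save(a,"pics/w4.png",1.4); pickle.dump((i,k),open("w4.pkl","wb"))
print("tip exp",np.array(proj(k,S+.085*u))*1.4,"eye exp",np.array(proj(k,S+.106*u))*1.4)
E
```

```text
345.53275911178775 depth from ring 0.1307421250693251
[[ 0.001 -0.96  -0.28   0.071]
 [ 1.     0.001  0.001 -0.   ]
 [-0.    -0.28   0.96   0.031]
 [ 0.     0.     0.     1.   ]]
[0.07058265 0.00024107 0.1636    ] 0.03910930086521225 [0.08934263 0.00021207 0.1636    ]
eye in tool [0.07058265 0.00024107 0.1696    ]
[ 0.42713481 -0.17325894  0.34914307] [-0.70706878 -0.13168168  2.08874635  0.67149108  0.73580292  0.45888794]
[ 0.38856681 -0.17325894  0.39510307] [-0.78170549 -0.28494604  2.10625841  0.62399245  0.8868278   0.49374515]
[ 0.46506001 -0.17325894  0.30394907] [-0.6454151   0.0243078   2.05230049  0.74257666  0.60875066  0.40221691]
15.3667 [ 0.0002675   0.00048835 -0.00032409] [ 0.19620967  0.07324767 -1.32603541]
tip exp [392.60370849 148.89727734] eye exp [392.94677585 149.2623672 ]
```

View pics/w4.png

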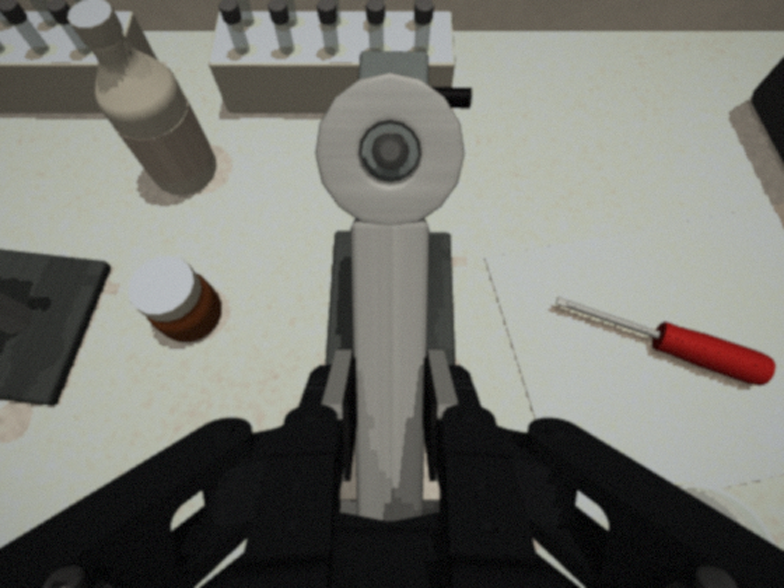

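The peg tip sits concentric in the hole at (390,151). Slide on, watching the force.

Run:
```python
from h import *
import pickle
et=pickle.load(open("et.pkl","rb"))
f0=np.array(robot.sense()["ft_force"])
for sd in list(np.arange(.094,.0405,-.004))+[.040,.039,.038]:
    robot.move_linear(list(S+sd*u-M@et),velocity=.05)
    s=robot.sense(); f=np.array(s["ft_force"])-f0; fl=M.T@f
    print(round(sd,4),round(s["t"],2),fl.round(1),((np.array(s["tcp_pos"])+M@et-S)@u).round(4))
    if -fl[2]>12 or np.linalg.norm(fl)>18: break
i,k=cam("wrist"); save(i,"pics/w5.png",1.4)
```

```text
0.094 15.68 [-0.3 -0.4 -0.5] 0.0943
0.09 15.93 [-1.  -0.3  0.3] 0.0899
0.086 16.18 [ 0.5 -0.7  0.7] 0.0857
0.082 16.43 [-1.   0.9 -0.4] 0.0817
0.078 16.68 [-0.9 -0.7 -0.5] 0.0778
0.074 16.93 [-0.7 -0.4  0.1] 0.0737
0.07 17.18 [-0.6  0.5  1.1] 0.0698
0.066 17.43 [-1.  -0.4 -0.4] 0.0657
0.062 17.68 [-0.6 -0.7 -0.7] 0.0618
0.058 17.93 [-1.6  0.  -0.5] 0.0577
0.054 18.18 [-0.3 -0.4  0.8] 0.0538
0.05 18.43 [-0.5 -0.   0.5] 0.0498
0.046 18.68 [-0.6 -0.   0.2] 0.0458
0.042 18.93 [-1.  -0.4 -0.5] 0.0418
0.04 19.18 [-0.5 -0.7 -0.2] 0.04
0.039 19.43 [-0.7 -1.4 -3.9] 0.0392
0.038 19.68 [-2.3 -1.2 -7.7] 0.0383
```

View pics/w5.png

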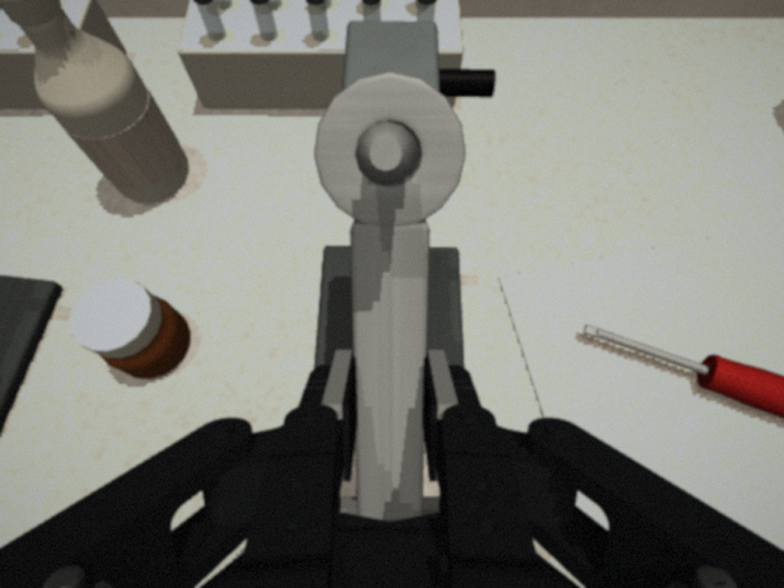

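The collar is reached at 39 mm (about 41 expected), with contact force rising. Let go, back off and look.

Run:
```python
from h import *
import pickle
et=pickle.load(open("et.pkl","rb"))
robot.release(); robot.move_linear(list(S+.12*u-M@et),velocity=.12)
i,k=cam("wrist"); si,sk=cam("scene")
a=cv2.resize(i[:300,130:430],(400,400)); b=cv2.resize(si[150:330,210:390],(400,400),interpolation=2)
save(np.hstack([a,b]),"pics/w6.png"); pickle.dump((i,k,si,sk),open("w6.pkl","wb"))
print(robot.sense()["t"])
for s in(.041,.048): 
    w=np.array(proj(k,S+(s+.006)*u)); z=np.array(proj(sk,S+s*u)); print(s,(w-[130,0])*400/300,(z-[210,150])*400/180+[400,0])
```

```text
21.3167
0.041 [198.22963915 140.8724392 ] [569.11538399 115.11047966]
0.048 [198.24350532 140.90566357] [565.4781471  107.29621692]
```

View pics/w6.png

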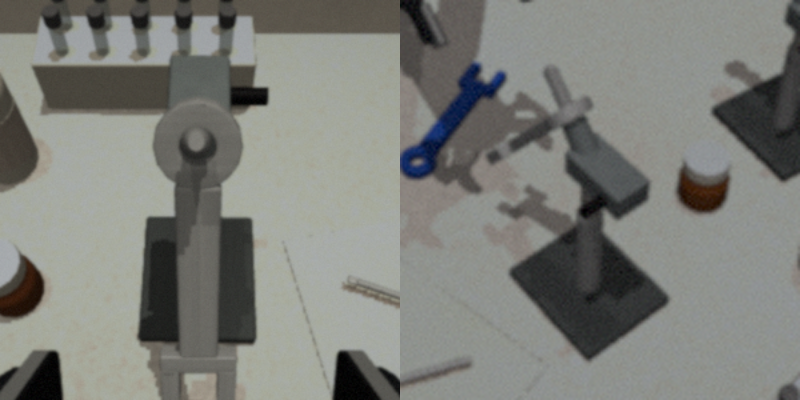

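The key hangs on the peg with its handle down, and the jar and bottle are untouched. The ring, centred near (573,111) on the right, looks home; I check it against a projected outline.

Run:
```python
from h import *
import pickle
i,k,si,sk=pickle.load(open("w6.pkl","rb"))
def draw(im,k,x0,y0,n,sc,ss):
    out=[]
    for s,col in ss:
        c=cv2.resize(im[y0:y0+n,x0:x0+n],None,fx=sc,fy=sc,interpolation=2)
        c=cv2.convertScaleAbs(c,alpha=1.4)
        for off in(-.006,.006):
            pts=[(np.array(proj(k,S+(s+off)*u+.02*(np.cos(t)*v+np.sin(t)*np.array([0,1,0]))))-[x0,y0]+.5)*sc for t in np.linspace(0,6.283,60)]
            cv2.polylines(c,[np.int32(pts)],True,col,1)
        out.append(c)
    return np.hstack(out)
ss=[(.041,(0,255,0)),(.048,(255,0,0))]
a=draw(si,sk,240,170,70,5.5,ss); 
b=draw(i,k,238,70,80,2.5,ss)
c=np.zeros((a.shape[0]+b.shape[0],a.shape[1],3),np.uint8); c[:a.shape[0]]=a; c[a.shape[0]:,:b.shape[1]]=b
save(c,"pics/w7.png")
```

```text
(no output)
```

View pics/w7.png

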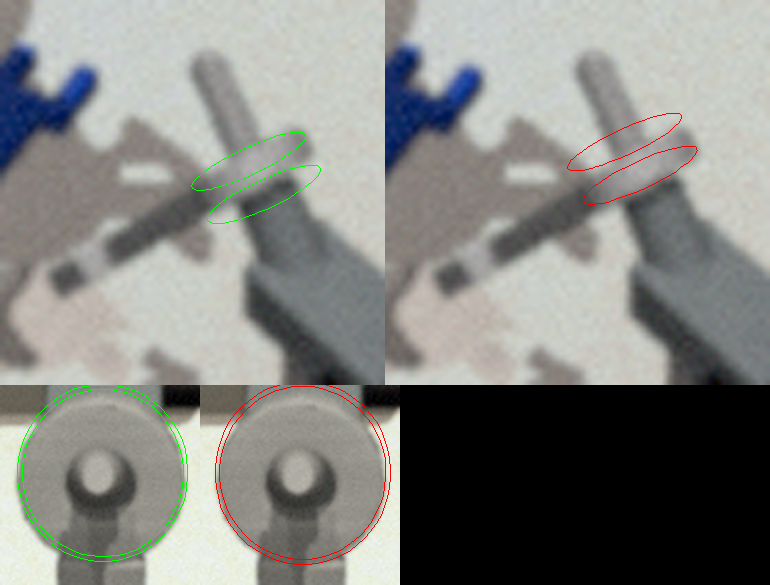

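The green outline (41 mm) fits the ring in both views, and the ring bears on the collar. The key is home, so I hand in.

```bash
python3 -c "
from h import *
print(robot.close_job(),robot.sense()['t'])"
```

```text
the job is handed in; nothing more can be done
the job is handed in; nothing more can be done
```

The steel key hangs by its eye on the empty peg, pushed home against the collar and let go, with the bottle and jar left where they stood; I handed the job in after about 21 s of robot time, and the interface reported no verdict.

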